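# Check a glued-up frame for square with a sliding rule

### The job

Check the wooden frame for square: lay the sliding rule flat inside it with its fixed nose in a corner of the near rail (the one by the bench dogs) and draw the tongue out until its tip bears gently in the opposite corner, against both the far rail and the side. Do it first from the corner with the dowel, then from the other near corner, compare the two readings, and leave the rule lying like that in the longer diagonal, let go. The glue is fresh, so never press hard on the frame, and leave the other things alone.

Things in the scene. Friction and masses are not known exactly. Their poses are not given: they have to be found in the camera images.
- frame: Glued-up wooden frame flat on the bench: two straight rails (30 wide, 30 high, 320 long) 160 mm apart and two sides between them, 200 apart; the bench is its floor. It stands against two steel bench dogs and does not move. Origin on the bench in the middle, x from the near rail (by the dogs) to the far rail, y to the left along the rails: the rails' inner faces are at x -80 and 80.
- sides: The frame's two parallel sides, 30 wide, 29 high. They start at the near inner corners (y 100 and -100) but lean: at the far rail their inner faces are shifted along y, both alike, by an unknown -18 to 18 mm. The pose given is the frame's and tells nothing of the lean: it must be seen or felt. They do not yield.
- corner_nl (a point): Inner corner of the opening at the near rail, left (+y) end, 10 mm above the bench. The dark round dowel (16 across, standing 14 proud of the rail) is on top of this corner.
- corner_nr (a point): Inner corner at the near rail, right (-y) end, 10 mm above the bench.
- rule: Sliding rule on the bench: wooden stock 150 x 34 x 18 mm with scale ticks, brass nose behind, metal tongue sliding out in front; 0.45 kg in all. Origin on its underside, 99 mm ahead of the stock tip; x from stock tip to tongue tip, z up. Noses 8 wide, 3 to 18 above the underside, ends rounded (radius 4). Pressed on the bench with a few N the stock stays while the tongue is drawn.
- tongue (a joint): How far the tongue is drawn out, in m: 0 shut to 0.070. Tip to tip the rule measures 0.213 plus this; seated in a square frame it would read about 0.040, up to 0.015 more or less in this one. It slides with about 1 N of friction and stays where it is left; at 0 it meets a stop, and pushing on moves the whole rule.
- stock_tip (a point): Foremost point of the brass nose of the stock, 10 mm above the rule's underside. Seated in a corner, the round end leaves this point about 1.7 mm short of the corner itself.
- tongue_tip (a point): Foremost point of the brass nose of the tongue, 10 mm above the rule's underside, on the rule's axis; also about 1.7 mm short of the corner when seated.
- grip (a point): In the dark upright grip block on the tongue (32 long along the rule, 14 wide, top 59 above the rule's underside): on the axis, 46 above the underside, 114 behind the tongue tip, 99 mm plus the tongue's value ahead of the stock tip. Pinch it across the rule, fingertips above the stock's 18 mm; lifted by it the rule hangs level.
- mallet: Bystander: wooden mallet, head 65 x 110 x 50, lying on the bench (mm); origin at its underside.
- knife: Bystander: slim marking knife, 135 long, 14 thick, lying on the bench (mm); origin at its underside.
- chisel: Bystander: bench chisel, 245 long, 28 thick, lying on the bench (mm); origin at its underside.
- glue: Bystander: white glue bottle, 56 across, 150 high (mm); origin at its underside.
- tape: Bystander: roll of paper tape lying flat, 90 across, 24 high (mm); origin at its underside.
- offcut: Bystander: block of pale wood 50 x 90 x 28 (mm); origin at its underside.
- try_square: Bystander: wooden try square with a steel blade, lying flat, stock 22 x 110 x 18, blade 150 long (mm); origin at its underside.
- tin: Bystander: open steel tin, 80 across, 100 high (mm); origin at its underside.
Things that resemble listed ones, but are neither listed nor needed, are in the scene too. What is shaped like the rule but pink is not meant.

How it is judged:
By the outcome, as a careful person would: the job done as asked, in the order asked, and still so for the second after the job is handed in, with the robot touching nothing.
It also fails if it takes over 72 s, if anything falls off the work surface, if the arm or the gripper's body presses on something with over 40 N, if the wrist force passes 120 N, or if a joint passes its speed limit or range.

### The arm

A 6-joint arm with a two-finger parallel gripper is mounted at the origin on the work surface. World frame = base frame: x ahead of the robot, y to its left, z up, the work surface at z = 0. Lengths are in mm, angles in degrees, forces in N, time in s.
With the tool pointing down it reaches from about 300 to 1000 mm from the base axis. Payload 5.1 kg.
Tool frame: the origin (TCP) lies at the very end of the fingers, on their centre line; the grasp point (between the pads) lies 19 mm behind it; z points along the fingers, y is the direction in which the jaws open and shut (so a half turn about z gives the same grasp; the last joint's range is limited). The gripper opens to 95 mm and grips with 3 to 60 N. Pads are 20 mm wide; open, the fingers measure 119 mm over their backs; the gripper's body (75 mm by 180 mm) begins 59 mm behind the grasp point.
Start: joints at [66.371, 7.093, 94.555, -0, 78.352, -4.733], TCP at [210.525, 614.95, 214.656] pointing down, gripper open.
Joint ranges: [-149.61, 149.61], [-58.7, 133.49], [1.44, 155.28], [-77.14, 257.14], [18.33, 153.61], [-166.67, 166.67]. Speed limits (degrees/s): [147.25, 147.25, 180, 180, 180, 180].

### API

Orientations are given as a 3x3 rotation matrix whose columns are the frame's x, y, z axes.
In Python, from bench import arm, planner, get_image, order, search_frame, regions_of, landmark_of gives the robot as it stands. Calls block until the motion is done:
- arm.goto(position, orientation): joint-space move of the TCP to a pose.
- arm.movel(position, frame=None, vel=150, max_force=None): straight line of the TCP; frame=None keeps the orientation; vel is the mean speed in mm/s. With max_force (N) it stops when the force on the tool has changed by that much, and returns True; else False.
- arm.move_j(angles): joint-space move.
- arm.move_gripper(opening): opening from 0.0 (shut) to 1.0 (fully open); the grip force is fixed at half the most; returns when the fingers have stopped.
- arm.hold(seconds).
- planner.ik(position, orientation): joint angles nearest the present ones, or None.
- arm.observe(): the state.
- get_image(name): name is "side" or "top"; returns a dict with "image" (384x512x3 uint8, red, green, blue), "fx", "fy", "cx", "cy" (pixels), "world_from_camera" (4x4, takes a point from camera to world coordinates). Camera axes: x right, y up, looking along -z (the intrinsics and any distortion apply to the point x, -y, -z); pixel columns grow to the right and rows downward; lengths in mm; the calibration is good to about 2 mm. A picture is of the moment at which its call begins. There is no depth.
A pose or a line that the arm cannot do raises arm.MotionError and nothing moves.
- order.sign_off(): hands the job in, once; it reports no verdict.
Trained networks look in a picture, given as the dict that the camera call returned (one of the last four; its "shot" number tells which), for a name from the list of things; names that differ only in an ending like _2 or _b are one class to them, and where a whole thing is asked for, a point or a joint stands for the part that bears it (a point fixed in the world has none). Each returns a list of dicts, best first, with "score" (0 to 1); they miss things now and then, are a little off and sometimes report something else, mostly with a low value. They report only what shows in the picture. A call takes as long as a camera call. They do not tell look-alikes from the thing itself.
- search_frame(picture, thing): "box" ([centre column, centre row, width, height] in pixels, round what is visible of it).
- regions_of(picture, thing): "pixels" (384x512 bool, what is visible of it) and "box" ([centre column, centre row, width, height] in pixels, round what is visible of it).
- landmark_of(picture, thing): "at" ([column, row] in pixels: a listed point, or the origin of a listed thing).
The state is a dict: "time": time; "joints": joint angles; "dq": joint speeds; "tau": joint torques, N m; "tool_pos": TCP position; "tcp_rot": TCP orientation; "ft_force": force on the tool from outside, world axes, zero at the start; "ft_torque": the same for the moment, N m; "finger_gap": opening from 0.0 (shut) to 1.0 (fully open).
Only numpy, scipy, OpenCV 4.12 (cv2) and the standard library are available. Lean on these libraries where they do the work, as an engineer would, in place of code of your own. Each camera call takes 0.05 s, during which the arm holds its last target.

## Working session

There is one attempt and no reset: what is moved stays moved. The work goes in short steps, each a Python script; the robot and the scene stay as the last script left them, time stands still between calls to the robot, and variables do not carry over. Pictures are saved under pics/ and viewed, and the job is handed in when it is done.

```bash
ls; mkdir -p pics
python3 - <<'E'
from bench import arm, get_image
import cv2,numpy as np
print(arm.observe())
for n in("top","side"):
    p=get_image(n);cv2.imwrite(f"pics/{n}0.png",p["image"][...,::-1])
    print(n,p["fx"],p["fy"],p["cx"],p["cy"],np.round(p["world_from_camera"],3).tolist(),[k for k in p])
E
```

```text
pics
{'time': 0.0, 'joints': array([ 6.63724598e+01,  7.13187345e+00,  9.46348833e+01, -7.57634396e-04,
        7.83523987e+01, -4.73390445e+00]), 'dq': array([-0.07777812,  0.04232617, -0.03123765, -0.00510875, -0.01770033,
        0.09366784]), 'tau': array([-2.25407166e-03, -4.17622125e+01, -3.59923661e+01,  7.71873468e-02,
        4.95472213e-02, -1.81210526e-04]), 'tool_pos': array([210.25927148, 614.36120933, 213.39712142]), 'tcp_rot': array([[-9.46122136e-01,  3.23808938e-01, -8.21637308e-04],
       [ 3.23809941e-01,  9.46120221e-01, -1.91050569e-03],
       [ 1.58728854e-04, -2.07362605e-03, -9.99997837e-01]]), 'ft_force': array([0.39073838, 0.00507695, 0.29665807]), 'ft_torque': array([-0.02912074, -0.00346425,  0.01085733]), 'finger_gap': 0.9963907545698226}
top 346.40998612480746 346.40998612480746 251.71974538792006 191.74787136281006 [[-0.017, 0.988, -0.153, 338.271], [-1.0, -0.013, 0.024, -2.312], [0.022, 0.154, 0.988, 1210.637], [0.0, 0.0, 0.0, 1.0]] ['image', 'fx', 'fy', 'cx', 'cy', 'world_from_camera', 'shot']
side 427.9070350410044 427.9070350410044 255.71615417978532 195.828460090742 [[0.864, 0.392, -0.317, 110.825], [-0.504, 0.681, -0.531, -660.16], [0.008, 0.618, 0.786, 990.488], [0.0, 0.0, 0.0, 1.0]] ['image', 'fx', 'fy', 'cx', 'cy', 'world_from_camera', 'shot']
```

View pics/top0.png

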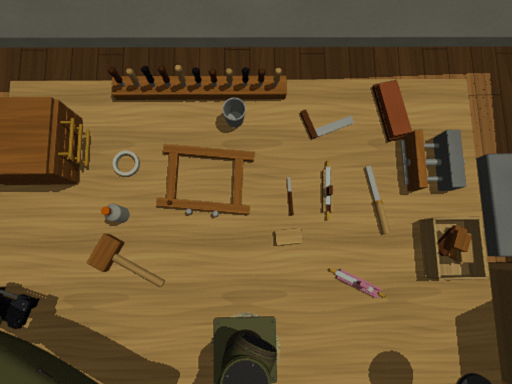

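View pics/side0.png

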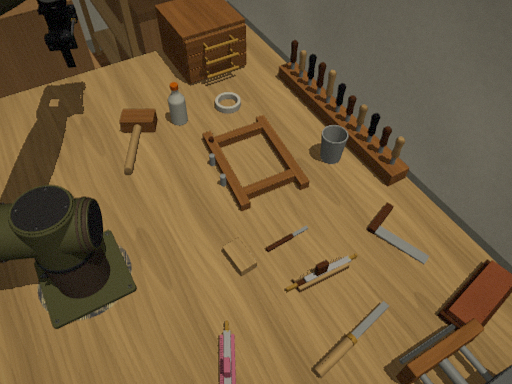

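Candidates for the rule: the white-and-wood one at top (327,190) / side (322,272), and the pink one at top (358,284) / side (227,357), which the task excludes. I choose the first and will check it in a crop.

```bash
cat > h.py <<'E'
from bench import arm, planner, get_image, order, search_frame, regions_of, landmark_of
import cv2,numpy as np
def ray(p,uv):
    M=np.array(p["world_from_camera"]);u,v=uv
    d=M[:3,:3]@np.array([(u-p["cx"])/p["fx"],-(v-p["cy"])/p["fy"],-1.])
    return M[:3,3],d
def onz(p,uv,z):
    c,d=ray(p,uv);return c+d*(z-c[2])/d[2]
def proj(p,X):
    M=np.array(p["world_from_camera"]);X=np.atleast_2d(np.asarray(X,float))
    c=(X-M[:3,3])@M[:3,:3]
    return np.c_[p["cx"]+p["fx"]*c[:,0]/-c[:,2],p["cy"]+p["fy"]*c[:,1]/c[:,2]]
def crop(p,box,k,name,pts=None):
    x0,y0,x1,y1=box
    im=cv2.resize(p["image"][y0:y1,x0:x1,::-1],None,fx=k,fy=k,interpolation=cv2.INTER_CUBIC)
    if pts is not None:
        for u,v in pts: cv2.circle(im,(int((u-x0+.5)*k),int((v-y0+.5)*k)),2,(0,255,0),-1)
    cv2.imwrite(f"pics/{name}.png",im)
def tri(a,ua,b,ub):
    c1,d1=ray(a,ua);c2,d2=ray(b,ub)
    s=np.linalg.lstsq(np.c_[d1,-d2],c2-c1,rcond=None)[0]
    P=c1+s[0]*d1;Q=c2+s[1]*d2
    return (P+Q)/2,np.linalg.norm(P-Q)
E
python3 - <<'E'
from h import *
t=get_image("top");s=get_image("side")
for n in["rule","stock_tip","tongue_tip","grip","frame","corner_nl","corner_nr","sides","tongue"]:
    for nm,p in(("top",t),("side",s)):
        print(n,nm,[(np.round(r["at"],1).tolist(),round(r["score"],2)) for r in landmark_of(p,n)[:3]])
a=crop(t,(300,150,360,230),7,"c1");crop(s,(280,245,365,300),8,"c2")
crop(t,(150,135,265,225),6,"c3");crop(s,(195,110,315,215),6,"c4")
E
```

```text
rule top [([360.8, 278.5], 0.97), ([292.4, 197.1], 0.61), ([329.8, 192.5], 0.57)]
rule side [([225.9, 373.1], 0.94)]
stock_tip top [([389.3, 296.1], 0.97), ([324.8, 219.7], 0.8)]
stock_tip side [([285.3, 290.6], 0.63)]
tongue_tip top [([328.3, 160.4], 0.62), ([333.0, 268.9], 0.56)]
tongue_tip side [([224.8, 325.0], 0.59), ([356.3, 253.8], 0.57), ([241.1, 190.2], 0.16)]
grip top [([327.8, 190.2], 0.73)]
grip side [([229.0, 367.3], 0.67), ([320.0, 268.6], 0.64)]
frame top [([290.5, 197.4], 0.32)]
frame side []
corner_nl top [([173.4, 197.3], 0.97), ([124.3, 213.1], 0.64)]
corner_nl side [([353.1, 340.4], 0.71), ([219.0, 146.5], 0.68)]
corner_nr top [([232.6, 205.7], 0.95), ([124.0, 213.1], 0.36), ([234.6, 121.7], 0.33)]
corner_nr side [([239.9, 191.0], 0.63)]
sides top []
sides side []Traceback (most recent call last):
  File "<stdin>", line 5, in <module>
ValueError: it knows: chisel, corner_nl, corner_nr, frame, glue, grip, knife, mallet, offcut, rule, sides, stock_tip, tape, tin, tongue_tip, try_square
```

Run:
```python
from h import *
t=get_image("top");s=get_image("side")
crop(t,(300,150,360,230),7,"c1");crop(s,(280,245,365,300),8,"c2")
crop(t,(150,135,265,225),6,"c3");crop(s,(195,110,315,215),6,"c4")
def P(u,v): return np.round(tri(t,u,s,v)[0],1), tri(t,u,s,v)[1]
print("stock",P((324.8,219.7),(285.3,290.6)))
print("tongue",P((328.3,160.4),(356.3,253.8)))
print("grip",P((327.8,190.2),(320,268.6)))
print("nl",P((173.4,197.3),(219.,146.5)),onz(t,(173.4,197.3),10),onz(s,(219,146.5),10))
print("nr",P((232.6,205.7),(239.9,191.0)),onz(t,(232.6,205.7),10),onz(s,(239.9,191),10))
```

```text
stock (array([ 423.6, -287.9,   -5.3]), np.float64(0.38718054105636407))
tongue (array([ 630.9, -303.8,   23.4]), np.float64(0.388048010236755))
grip (array([ 522.1, -294.6,   29.8]), np.float64(2.774366429150561))
nl (array([509.9, 243.9,  -1. ]), np.float64(0.42591411192368134)) [508.54667347 241.56605793  10.        ] [505.28153657 233.91913866  10.        ]
nr (array([474.2,  36.2,  15.4]), np.float64(3.0655560574273863)) [476.23515523  35.86590314  10.        ] [474.69400876  40.5254218   10.        ]
```

View pics/c1.png

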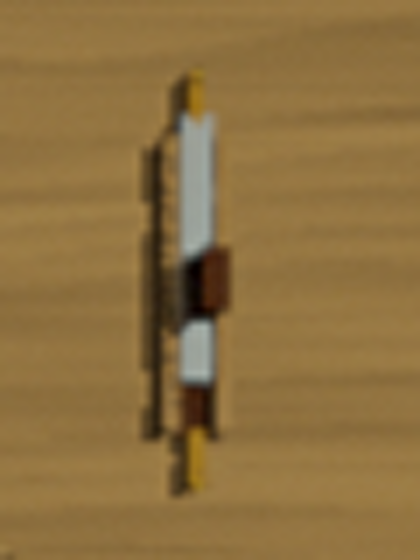

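View pics/c2.png

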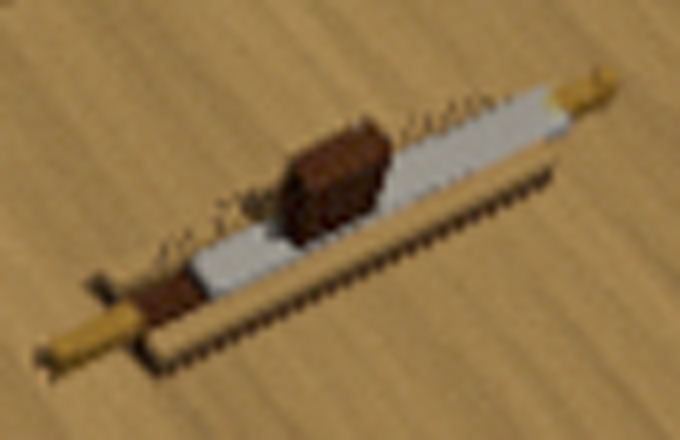

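View pics/c3.png

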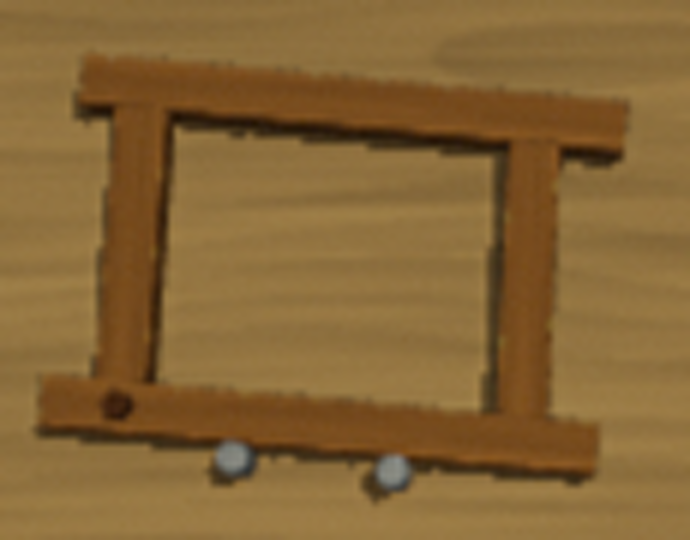

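View pics/c4.png

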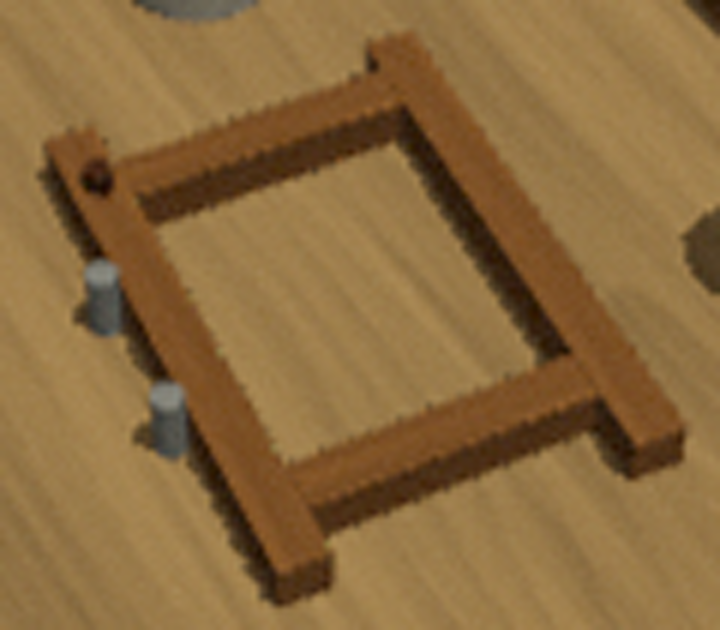

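```bash
cat > fit.py <<'E'
from h import *
from scipy.optimize import minimize
def boxv(poly,z0,z1): return np.array([[x,y,z] for z in(z0,z1) for x,y in poly])
def frame_boxes(c,lean):
    x,y,th=c;R=np.array([[np.cos(th),-np.sin(th)],[np.sin(th),np.cos(th)]])
    B=[]
    def ad(p,z):
        p=np.array(p,float)@R.T+[x,y];B.append(boxv(p,0,z))
    for a,b in((-110,-80),(80,110)): ad([(a,-160),(b,-160),(b,160),(a,160)],30)
    ad([(-80,100),(-80,130),(80,130+lean),(80,100+lean)],29)
    ad([(-80,-100),(-80,-130),(80,-130+lean),(80,-100+lean)],29)
    return B
S=4
def render(p,boxes,roi,off=(0,0)):
    x0,y0,x1,y1=roi
    m=np.zeros(((y1-y0)*S,(x1-x0)*S),np.uint8)
    for b in boxes:
        uv=((proj(p,b)+off-[x0,y0]+.5)*S-.5)
        h=cv2.convexHull((uv*16).round().astype(np.int32))
        cv2.fillConvexPoly(m,h,255,cv2.LINE_AA,4)
    return cv2.resize(m,None,fx=1/S,fy=1/S,interpolation=cv2.INTER_AREA)/255.
E
python3 - <<'E'
from fit import *
t=get_image("top");s=get_image("side")
for n,p,roi in(("t",t,(150,135,265,225)),("s",s,(195,110,315,215))):
    x0,y0,x1,y1=roi
    im=p["image"][y0:y1,x0:x1].astype(float)
    r=im[...,2]/(im.sum(2)+1);g=im[...,0]/(im[...,1]+1)
    print(n,np.percentile(r,[5,25,50,75,95]),np.percentile(g,[5,25,50,75,95]))
    v=np.clip((g-1.1)/1.2*255,0,255).astype(np.uint8)
    cv2.imwrite(f"pics/m{n}.png",cv2.resize(v,None,fx=5,fy=5))
E
```

```text
t [0.12244898 0.16924591 0.19504644 0.19767442 0.20114943] [1.24137931 1.25210084 1.2605042  1.36734694 1.58942747]
s [0.14       0.18803419 0.20797721 0.21212121 0.21703297] [1.22556391 1.24031008 1.25396825 1.36936937 1.5875    ]
```

View pics/mt.png

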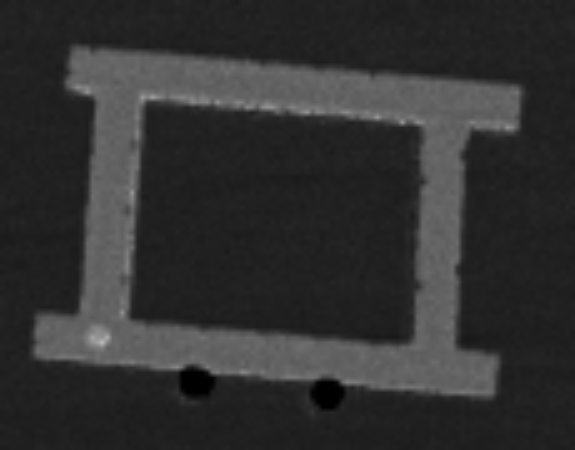

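View pics/ms.png

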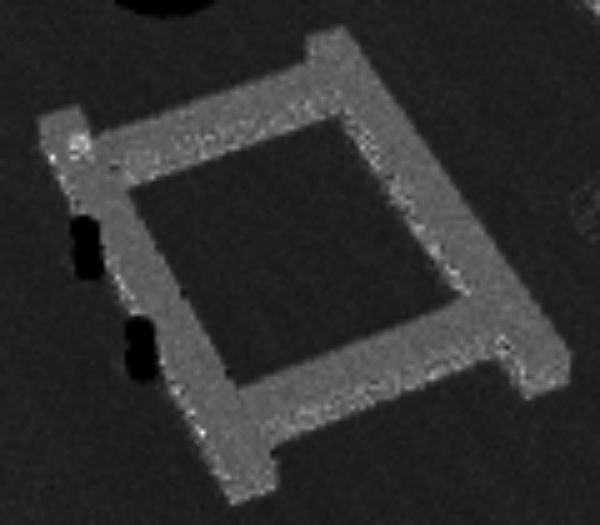

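```bash
cat > runfit.py <<'E'
from fit import *
t=get_image("top");s=get_image("side")
rois=((t,(150,135,265,225)),(s,(195,110,315,215)))
obs=[];wt=[]
for p,(x0,y0,x1,y1) in rois:
    im=p["image"][y0:y1,x0:x1].astype(float)
    g=im[...,0]/(im[...,1]+1);obs.append(np.clip((g-1.265)/(1.555-1.265),0,1));
    w=np.ones(g.shape);w[cv2.dilate((g<1.18).astype(np.uint8),np.ones((3,3)))>0]=0;wt.append(w)
def cost(q,use):
    B=frame_boxes(q[:3]*[1,1,.01],q[3]);e=0
    for i in use:
        off=q[4+2*i:6+2*i] if len(q)>4 else (0,0)
        e+=(wt[i]*(render(rois[i][0],B,rois[i][1],off)-obs[i])**2).sum()
    return e
def run(q0,use):
    q=q0
    for k in range(3):
        r=minimize(cost,q,args=(use,),method="Nelder-Mead",options=dict(initial_simplex=np.vstack([q]+[q+d for d in np.eye(len(q))*(4 if k==0 else 1)]),xatol=.02,fatol=.05,maxiter=600));q=r.x
    return r
q0=np.array([570,130,8.,0])
for u in((0,),(1,),(0,1)):
    r=run(q0,u);print(u,np.round(r.x,2),r.fun)
    q0=r.x
np.save("frame.npy",r.x)
for (p,roi),n in zip(rois,"ts"):
    c=np.array([[-80,-100],[-80,100],[80,100+r.x[3]],[80,-100+r.x[3]]]);th=r.x[2]/100
    R=np.array([[np.cos(th),-np.sin(th)],[np.sin(th),np.cos(th)]])
    W=c@R.T+r.x[:2];crop(p,roi,6,"f"+n,proj(p,np.c_[W,[30,30,30,30]]));print(W.round(1).tolist())
E
python3 runfit.py
```

```text
(0,) [571.59 128.52 -10.17   7.64] 88.05163596528045
(1,) [569.81 129.24 -10.24   8.52] 198.50465025442492
(0, 1) [570.69 128.73 -10.19   7.91] 308.0795114533388
[[480.9, 37.4], [501.3, 236.3], [661.2, 227.9], [640.9, 29.0]]
[[480.9, 37.4], [501.3, 236.3], [661.2, 227.9], [640.9, 29.0]]
```

```bash
python3 -c "
import cv2
a=cv2.imread('pics/ft.png');b=cv2.imread('pics/fs.png');a=cv2.resize(a,None,fx=.6,fy=.6);b=cv2.resize(b,None,fx=.5,fy=.5)
import numpy as np
h=max(a.shape[0],b.shape[0]);o=np.zeros((h,a.shape[1]+b.shape[1],3),np.uint8);o[:a.shape[0],:a.shape[1]]=a;o[:b.shape[0],a.shape[1]:]=b;cv2.imwrite('pics/ff.png',o)"
```

```text
(no output)
```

View pics/ff.png

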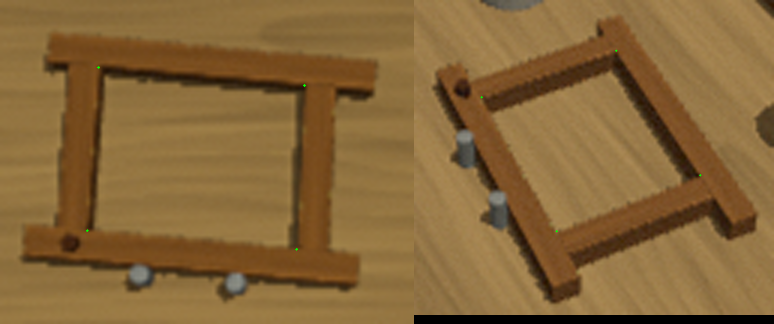

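Run:
```python
from h import *
t=get_image("top");s=get_image("side")
for n,a,b,z in(("stock",(327.2,219.8),(285.,290.5),10),("tongue",(327.5,159.7),(356.6,254.0),10)):
    print(n,onz(t,a,z).round(1),onz(s,b,z).round(1),tri(t,a,s,b)[0].round(1))
# grip top quad centre: top crop / side crop
print("griptop",onz(t,(300+215/7-.5,150+280/7-.5),59).round(1), onz(s,(280+338/8-.5,245+157/8-.5),59).round(1))
crop(t,(312,180,342,205),20,"g1");crop(s,(308,255,336,280),20,"g2")
R=np.array([[0,1,0],[1,0,0],[0,0,-1.]])
import itertools
def Rz(yaw,flip):
    a=np.radians(yaw)+ (np.pi if flip else 0)
    x=np.array([np.cos(a),np.sin(a),0]);z=np.array([0,0,-1.]);return np.c_[x,np.cross(z,x),z]
for f in(0,1):
    for p,y in(((523,-295),-4),((575,120),-56),((575,130),46.6)):
        j=planner.ik([*p,100],Rz(y,f)); print(f,p,y,None if j is None else np.round(j,1))
```

```text
stock [ 422.2 -292.7   10. ] [ 418.1 -292.9   10. ] [ 420.7 -292.6    7.5]
tongue [ 637.  -304.6   10. ] [ 638.2 -299.7   10. ] [ 634.7 -302.5   17.3]
griptop [ 521.1 -296.3   59. ] [ 519.2 -297.3   59. ]
0 (523, -295) -4 [-34.5   6.5 106.7  -0.   66.8  59.5]
0 (575, 120) -56 [  6.6   4.9 108.4  -0.   66.7 152.6]
0 (575, 130) 46.6 [  7.5   5.2 108.1  -0.   66.7  50.9]
1 (523, -295) -4 [ -34.5    6.5  106.7   -0.    66.8 -120.5]
1 (575, 120) -56 [  6.6   4.9 108.4  -0.   66.7 -27.4]
1 (575, 130) 46.6 [   7.5    5.2  108.1   -0.    66.7 -129.1]
```

View pics/g1.png

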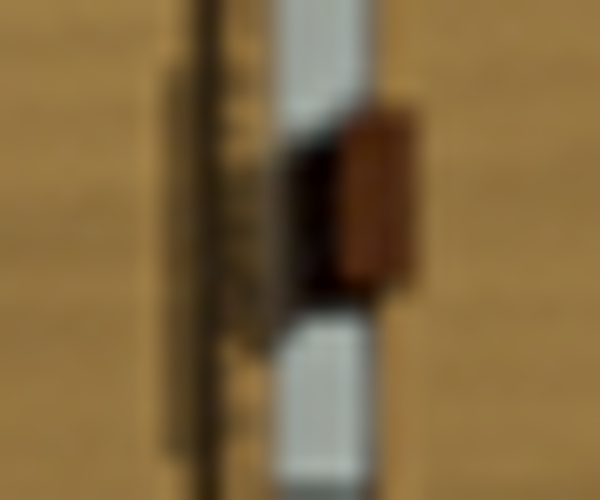

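View pics/g2.png

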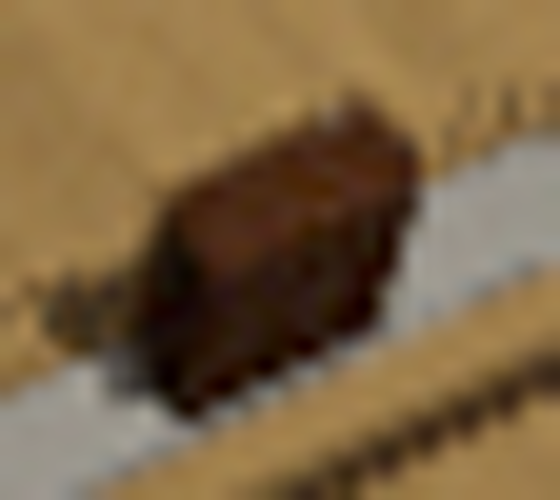

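I checked the crop: the chosen object has a white tongue, brass noses and a brown upright grip at top (330,189). It is not the pink one. The frame fit puts the lean at about +8 mm, so the second diagonal (nr to far-left) should be the longer one. Next I'll grasp the rule.

```bash
cat >> h.py <<'E'
def Rz(yaw,flip=1):
    a=np.radians(yaw)+ (np.pi if flip else 0)
    x=np.array([np.cos(a),np.sin(a),0]);z=np.array([0,0,-1.]);return np.c_[x,np.cross(z,x),z]
def st(msg=""):
    o=arm.observe();R=o["tcp_rot"];yaw=np.degrees(np.arctan2(-R[1,0],-R[0,0]))
    print(msg,"t=%.2f"%o["time"],"p",np.round(o["tool_pos"],2),"yaw %.2f"%yaw,"f",np.round(o["ft_force"],2),"gap %.3f"%o["finger_gap"]);return o
E
python3 - <<'E'
from h import *
st()
R=Rz(-2.9)
arm.goto([520.5,-297,110],R);st("above")
arm.movel([520.5,-297,27],vel=120,max_force=8);st("down")
arm.move_gripper(0.0);st("grip")
E
```

```text
t=1.40 p [210.52 614.95 214.71] yaw -18.90 f [-0.6  -0.26 -0.22] gap 1.002
above t=4.78 p [ 520.87 -296.5   110.1 ] yaw -2.85 f [0.95 0.44 0.44] gap 0.998
down t=5.62 p [ 521.08 -297.38   27.73] yaw -2.90 f [-0.71  0.28  0.15] gap 0.999
grip t=6.86 p [ 520.49 -297.08   26.97] yaw -2.91 f [-0.27 -0.75  0.07] gap 0.145
```

```bash
cat >> h.py <<'E'
def avg(n=20):
    o=[arm.observe() for _ in range(n)]
    return np.mean([x["tool_pos"] for x in o],0),np.mean([x["ft_force"] for x in o],0),np.mean([x["ft_torque"] for x in o],0),o[-1]["time"],np.std([x["ft_force"] for x in o],0)
def sa(m=""):
    p,f,q,t,s=avg();print(m,"t=%.2f"%t,"p",p.round(2),"f",f.round(2),"tq",q.round(3),"sd",s.round(2));return p,f
E
python3 - <<'E'
from h import *
sa("before")
arm.movel([520.5,-297,117],vel=150);sa("lifted");sa()
t=get_image("top");s=get_image("side")
crop(t,(300,150,360,230),5,"l1");crop(s,(260,215,380,300),5,"l2")
E
```

```text
before t=6.86 p [ 520.49 -297.08   26.97] f [-0.27 -0.75  0.07] tq [-0.051 -0.054 -0.086] sd [0. 0. 0.]
lifted t=7.61 p [ 519.54 -296.27  115.38] f [ 0.2  -0.28 -5.61] tq [ 0.095  0.08  -0.004] sd [0. 0. 0.]
 t=7.61 p [ 519.54 -296.27  115.38] f [ 0.2  -0.28 -5.61] tq [ 0.095  0.08  -0.004] sd [0. 0. 0.]
```

View pics/l2.png

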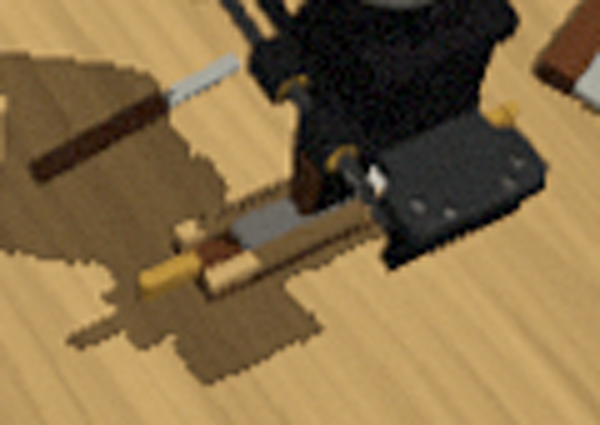

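View pics/l1.png

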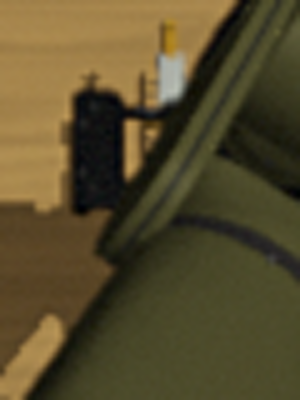

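```bash
cat >> h.py <<'E'
def am(m="",n=8):
    P=[];F=[];Y=[]
    for _ in range(n):
        arm.hold(0.02);o=arm.observe();P.append(o["tool_pos"]);F.append(o["ft_force"]);R=o["tcp_rot"];Y.append(np.degrees(np.arctan2(-R[1,0],-R[0,0])))
    p,f=np.mean(P,0),np.mean(F,0);print(m,"t=%.2f"%o["time"],"p",p.round(2),"f",f.round(2),"sdp",np.std(P,0).round(2),"sdf",np.std(F,0).round(2),"yaw %.2f"%np.mean(Y));return p,f
th=-.1019
XF=np.array([np.cos(th),np.sin(th)]);YF=np.array([-np.sin(th),np.cos(th)])
NR,NL,FL,FR=map(np.array,([480.9,37.4],[501.3,236.3],[661.2,227.9],[640.9,29.0]))
def unit(a):return a/np.linalg.norm(a)
E
python3 - <<'E'
from h import *
u=unit(FR-NL);yaw=np.degrees(np.arctan2(u[1],u[0]));print(yaw)
g=NL+u*(1.7+99)+XF*9-YF*9
arm.goto([*g,117],Rz(yaw));am("over")
arm.movel([*g,60],vel=150)
arm.movel([*g,33],vel=60,max_force=5);am("hover")
s=get_image("side");t=get_image("top");crop(s,(195,110,315,215),5,"h1");crop(t,(150,135,265,225),5,"h2")
E
```

```text
-56.04288050270144
over t=9.47 p [565.79 142.09 116.88] f [-0.08 -0.51 -5.16] sdp [0.04 0.06 0.05] sdf [0.51 0.62 0.44] yaw -56.10
hover t=10.73 p [565.82 142.96  33.18] f [ 0.03 -0.05 -5.02] sdp [0.16 0.02 0.22] sdf [0.45 0.41 0.46] yaw -56.04
```

View pics/h1.png

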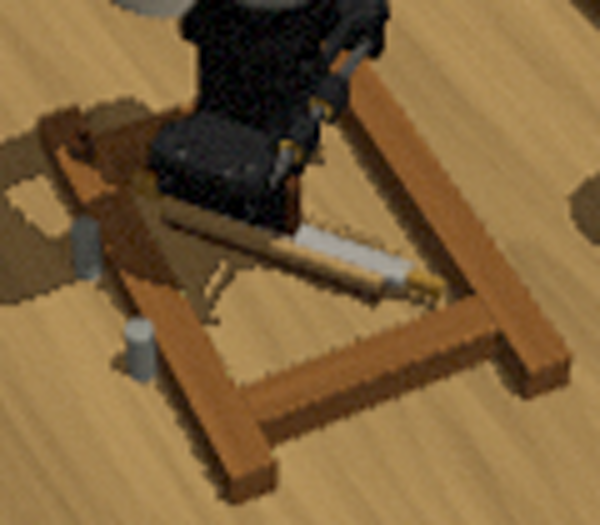

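View pics/h2.png

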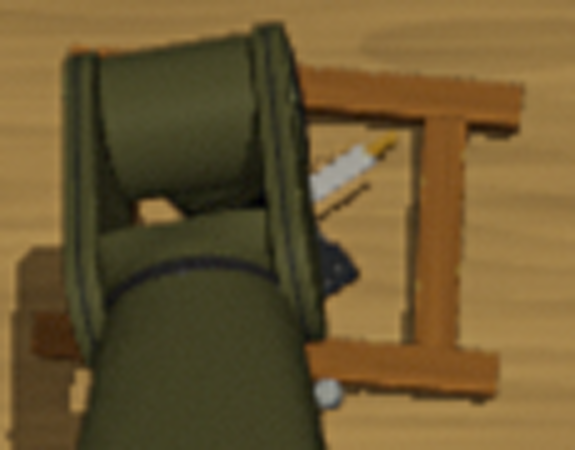

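Run:
```python
from h import *
P0,F0=am("free")
c=np.array([565.5,142.6,33.]); 
u=unit(FR-NL);c[:2]=NL+u*(1.7+99)+XF*9-YF*9
def probe(d,L,v=15,mf=2.5):
    global c
    n=c.copy();n[:2]+=np.array(d)*L
    r=arm.movel(n,vel=v,max_force=mf);p,f=am(f"hit={r}")
    dp=p-P0;print("  moved xf %.2f yf %.2f"%(dp[:2]@XF,dp[:2]@YF),"df xf %.2f yf %.2f"%((f-F0)[:2]@XF,(f-F0)[:2]@YF))
    c=p.copy();c[2]=33;return r
probe(-XF,14)
c[:2]+=XF*1.0;arm.movel(c,vel=30)
probe(YF,14)
```

```text
free t=10.97 p [565.89 142.95  33.41] f [ 0.07  0.1  -5.08] sdp [0.06 0.02 0.07] sdf [0.39 0.63 0.49] yaw -56.04
hit=True t=11.76 p [555.85 144.09  31.63] f [ 3.8   0.65 -2.99] sdp [0.09 0.07 0.22] sdf [0.67 0.54 0.54] yaw -56.14
  moved xf -10.10 yf 0.11 df xf 3.66 yf 0.93
hit=True t=12.84 p [557.15 153.6   31.33] f [ 3.73 -1.03 -2.42] sdp [0.06 0.05 0.19] sdf [0.92 0.61 0.43] yaw -56.09
  moved xf -9.78 yf 9.70 df xf 3.75 yf -0.75
```

Run:
```python
from h import *
c=np.array([557.15,153.6,31.5]);c[:2]+=XF*1.2-YF*.8
arm.movel(c,vel=20);am("backed")
r=arm.movel([c[0],c[1],24],vel=15,max_force=3.5);print(r);am("down")
```

```text
backed t=13.26 p [557.41 152.6   30.67] f [ 0.84  0.24 -5.01] sdp [0.02 0.01 0.04] sdf [0.59 0.66 0.54] yaw -56.07
True
down t=13.77 p [558.02 152.59  27.03] f [-0.78 -0.47  5.87] sdp [0.02 0.01 0.02] sdf [0.57 0.69 0.44] yaw -56.05
```

```bash
cat >> h.py <<'E'
class Pr:
    def __init__(s): s.P0,s.F0=am("ref")
    def go(s,c,d,L,z,v=12,mf=3.):
        n=np.array([*(np.array(c[:2])+np.array(d)*L),z])
        r=arm.movel(n,vel=v,max_force=mf);p,f=am(f"hit={r}",6)
        dp=p-s.P0;print("  moved xf %.2f yf %.2f"%(dp[:2]@XF,dp[:2]@YF),"f xf %.2f yf %.2f fz %.2f"%((f)[:2]@XF,(f)[:2]@YF,f[2]))
        return p
E
python3 - <<'E'
from h import *
c=np.array([557.6,152.6])
arm.movel([*c,27.6],vel=20);k=Pr()
p=k.go(c,-XF,3,27.6,mf=3.5)
p=k.go(p,YF,3,27.6,mf=3.5)
E
```

```text
ref t=14.22 p [557.54 152.67  27.36] f [ 0.46  0.53 -2.07] sdp [0.01 0.01 0.02] sdf [0.77 0.3  0.29] yaw -56.08
hit=True t=14.53 p [556.99 152.68  27.17] f [0.36 0.24 3.2 ] sdp [0.01 0.02 0.02] sdf [0.29 0.3  0.75] yaw -56.13
  moved xf -0.54 yf -0.05 f xf 0.34 yf 0.27 fz 3.20
hit=True t=14.85 p [557.07 152.78  27.14] f [-0.45 -0.32  3.21] sdp [0.01 0.02 0.01] sdf [0.54 0.3  0.42] yaw -56.13
  moved xf -0.47 yf 0.06 f xf -0.41 yf -0.37 fz 3.21
```

Run:
```python
from h import *
c=np.array([557.1,152.7])
arm.movel([*c,29.5],vel=20);k=Pr()
p=k.go(k.P0,-XF,4,29.5,v=10,mf=3.)
p=k.go(p,YF,4,29.5,v=10,mf=3.)
```

```text
ref t=15.25 p [556.82 152.49  28.56] f [ 4.09 -0.53 -7.42] sdp [0.01 0.01 0.04] sdf [0.68 0.44 0.72] yaw -56.14
hit=True t=15.63 p [556.68 152.29  28.47] f [ 3.92 -0.19 -2.12] sdp [0.01 0.02 0.05] sdf [0.37 0.32 0.61] yaw -56.20
  moved xf -0.12 yf -0.21 f xf 3.92 yf 0.21 fz -2.12
hit=True t=16.02 p [556.83 152.58  27.33] f [ 2.99 -0.02 -3.71] sdp [0.02 0.03 0.12] sdf [0.26 0.45 0.44] yaw -56.22
  moved xf -0.00 yf 0.09 f xf 2.97 yf 0.29 fz -3.71
```

Run:
```python
from h import *
c=np.array([556.8,152.5])+XF*1.0
arm.movel([*c,30.5],vel=20);k=Pr()
p=k.go(k.P0,YF,6,30.5,v=12,mf=3.)
```

```text
ref t=16.46 p [557.   152.18  29.88] f [ 1.28 -0.44 -5.95] sdp [0.03 0.02 0.02] sdf [0.52 0.41 0.57] yaw -56.22
hit=True t=16.87 p [556.94 153.54  28.86] f [ 3.43 -1.97 -2.15] sdp [0.04 0.03 0.16] sdf [0.44 0.51 0.69] yaw -56.23
  moved xf -0.20 yf 1.35 f xf 3.61 yf -1.61 fz -2.15
```

Run:
```python
from h import *
c=np.array([556.94,153.54])+XF*.15-YF*.1
r=arm.movel([*c,24.5],vel=10,max_force=4);print(r);p,f=am("down")
print(f[:2]@XF,f[:2]@YF)
t=get_image("side");crop(t,(195,110,315,215),6,"k1")
```

```text
True
down t=17.27 p [557.   153.42  27.09] f [-1.1  -0.49  5.28] sdp [0.01 0.01 0.01] sdf [0.37 0.62 0.34] yaw -56.29
-1.044226368813871 -0.5951555962272186
```

View pics/k1.png

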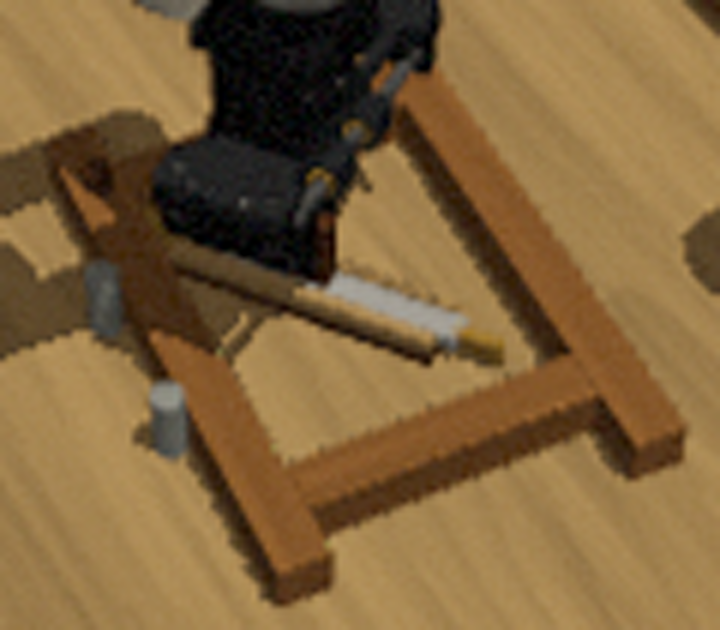

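Run:
```python
from h import *
a=np.radians(-56.15);u=np.array([np.cos(a),np.sin(a)])
c0=np.array([557.0,153.42])
arm.movel([*(c0+u*14),26.9],vel=40);p,f=am("14");print(f[:2]@u)
arm.movel([*(c0+u*28),26.9],vel=40);p,f=am("28");print(f[:2]@u,(p[:2]-c0)@u)
```

```text
14 t=17.94 p [564.95 141.51  27.1 ] f [-0.89 -1.81  5.24] sdp [0.04 0.06 0.01] sdf [0.67 0.46 0.35] yaw -56.29
1.0070446837799603
28 t=18.57 p [572.63 129.97  27.11] f [-1.13 -1.4   5.27] sdp [0.02 0.03 0.02] sdf [0.45 0.53 0.52] yaw -56.28
0.5322538420966693 28.18455212507731
```

Run:
```python
from h import *
a=np.radians(-56.15);u=np.array([np.cos(a),np.sin(a)]);c0=np.array([557.0,153.42])
r=arm.movel([*(c0+u*38),26.9],vel=8,max_force=3);p,f=am(f"{r}");print(f[:2]@u,(p[:2]-c0)@u, f[:2]@XF,f[:2]@YF)
s=get_image("side");t=get_image("top");crop(s,(240,150,310,200),10,"d1s");crop(t,(205,140,255,180),12,"d1t")
```

```text
True t=19.57 p [576.02 124.8   27.12] f [-0.46 -0.    2.81] sdp [0.01 0.01 0.01] sdf [0.42 0.44 0.34] yaw -56.32
-0.25574036187744975 34.36095747555124 -0.4597624286903035 -0.04921157320008182
```

View pics/d1s.png

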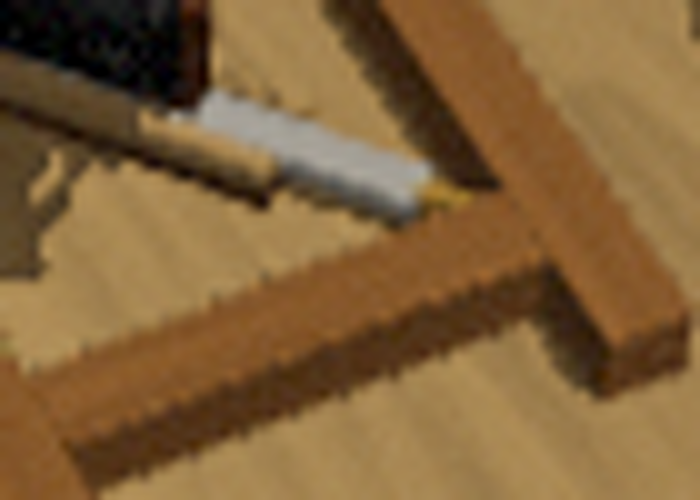

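View pics/d1t.png

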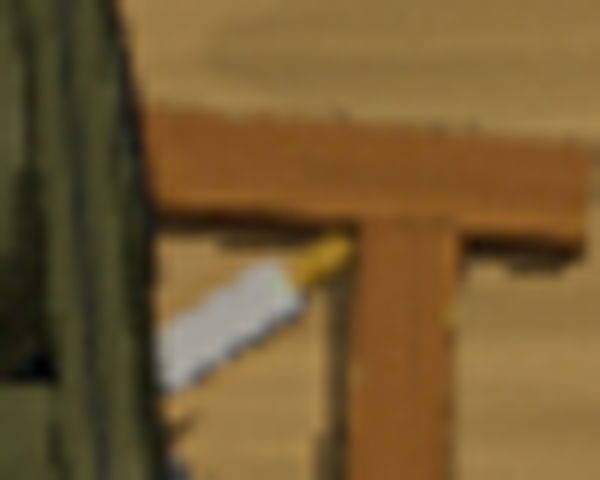

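Run:
```python
from h import *
a=np.radians(-56.15);u=np.array([np.cos(a),np.sin(a)]);c0=np.array([557.0,153.42])
r=arm.movel([*(c0+u*38.5),26.95],vel=6,max_force=3);o=st();print(o["ft_force"][:2]@XF,o["ft_force"][:2]@YF);p,f=am(f"{r}");print(f[:2]@u,(p[:2]-c0)@u, f[:2]@XF,f[:2]@YF)
s=get_image("side");t=get_image("top");crop(s,(240,150,310,200),10,"d2s");crop(t,(205,140,255,180),12,"d2t")
```

```text
t=19.95 p [576.05 124.82  27.14] yaw -56.36 f [-0.09 -0.33  3.32] gap 0.147
-0.05948816857932491 -0.3340905571211866
True t=20.08 p [576.02 124.83  27.12] f [-0.43 -0.45  3.53] sdp [0.01 0.01 0.01] sdf [0.28 0.37 0.44] yaw -56.36
0.1292070727323981 34.338293257414065 -0.38714144827902147 -0.48918332187290814
```

View pics/d2t.png

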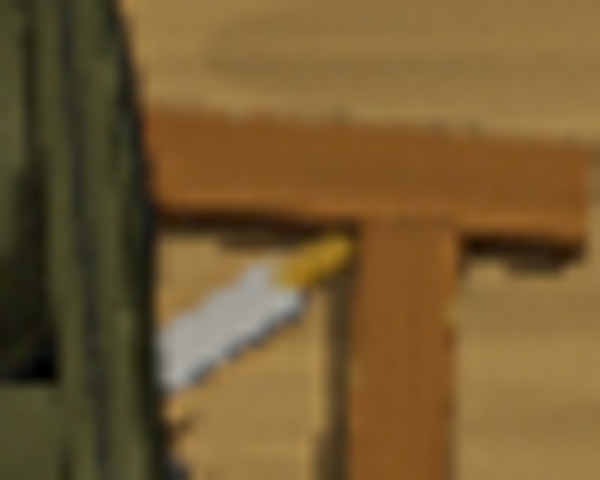

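Run:
```python
from h import *
a=np.radians(-56.15);u=np.array([np.cos(a),np.sin(a)]);c0=np.array([557.0,153.42])
for d in (34.4,34.6,34.8):
    arm.movel([*(c0+u*d),26.95],vel=6)
    F=[];Q=[];P=[]
    for _ in range(8):
        arm.hold(.02);o=arm.observe();F.append(o["ft_force"]);Q.append(o["ft_torque"]);P.append(o["tool_pos"])
    f=np.mean(F,0);q=np.mean(Q,0);p=np.mean(P,0);print(d,o["time"],"u %.2f xf %.2f yf %.2f z %.2f"%(f[:2]@u,f[:2]@XF,f[:2]@YF,f[2]),"tq",q.round(3),"adv %.2f"%((p[:2]-c0)@u))
    if -f[:2]@u>3: break
```

```text
34.4 20.5667 u -0.79 xf -1.70 yf -0.38 z 5.22 tq [-0.095  0.219 -0.026] adv 34.33
34.6 20.95 u -1.25 xf -1.76 yf 0.16 z 5.38 tq [-0.042  0.279 -0.038] adv 34.34
34.8 21.3333 u -2.25 xf -2.94 yf 0.48 z 5.47 tq [ 0.028  0.312 -0.054] adv 34.37
```

```bash
cat >> h.py <<'E'
def rd(m,u,c0):
    F=[];Q=[];P=[];Y=[]
    for _ in range(8):
        arm.hold(.02);o=arm.observe();F.append(o["ft_force"]);Q.append(o["ft_torque"]);P.append(o["tool_pos"]);R=o["tcp_rot"];Y.append(np.degrees(np.arctan2(-R[1,0],-R[0,0])))
    f=np.mean(F,0);q=np.mean(Q,0);p=np.mean(P,0);n=np.array([-u[1],u[0]])
    print(m,"t=%.2f"%o["time"],"u %.2f n %.2f | xf %.2f yf %.2f z %.2f"%(f[:2]@u,f[:2]@n,f[:2]@XF,f[:2]@YF,f[2]),"tq",q.round(3),"adv %.2f lat %.2f yaw %.2f"%((p[:2]-c0)@u,(p[:2]-c0)@n,np.mean(Y)));return p,f,q
E
python3 - <<'E'
from h import *
a=np.radians(-56.15);u=np.array([np.cos(a),np.sin(a)]);c0=np.array([557.0,153.42])
N=c0-95*u
def pose(adv,dy):
    b=np.radians(-56.15+dy);v=np.array([np.cos(b),np.sin(b)])
    return [*(N+v*(95+adv)),26.95],Rz(-56.29+dy)
rd("now",u,c0)
for dy in(.2,0,-.2,0):
    P,R=pose(34.6,dy);arm.movel(P,frame=R,vel=3);rd(dy,u,c0)
E
```

```text
now t=21.47 u -2.23 n -1.55 | xf -2.62 yf 0.73 z 5.90 tq [ 0.03   0.335 -0.027] adv 34.37 lat -0.11 yaw -56.37
0.2 t=21.92 u -0.62 n -3.02 | xf -2.72 yf -1.46 z 6.05 tq [-0.244  0.568 -0.309] adv 34.37 lat -0.25 yaw -56.14
0 t=22.35 u -0.83 n -1.95 | xf -2.03 yf -0.61 z 5.07 tq [-0.07   0.42  -0.108] adv 34.38 lat -0.26 yaw -56.29
-0.2 t=22.78 u -1.76 n 0.07 | xf -1.07 yf 1.40 z 3.82 tq [0.274 0.218 0.124] adv 34.41 lat -0.28 yaw -56.47
0 t=23.22 u -2.37 n -1.12 | xf -2.38 yf 1.11 z 5.38 tq [ 0.152  0.424 -0.09 ] adv 34.42 lat -0.27 yaw -56.32
```

Run:
```python
from h import *
a=np.radians(-56.15);u=np.array([np.cos(a),np.sin(a)]);c0=np.array([557.0,153.42])
N=c0-95*u
def pose(adv,dy):
    b=np.radians(-56.15+dy);v=np.array([np.cos(b),np.sin(b)])
    return [*(N+v*(95+adv)),26.95],Rz(-56.29+dy)
for dy in(.5,-.5):
    P,R=pose(30,0);arm.movel(P,frame=R,vel=15)
    P,R=pose(29.5,dy);arm.movel(P,frame=R,vel=10)
    P,R=pose(36,dy);r=arm.movel(P,frame=R,vel=8,max_force=3.0);rd((dy,r),u,c0)
```

```text
(0.5, True) t=24.60 u -0.18 n 0.18 | xf 0.02 yf 0.25 z 2.43 tq [ 0.025 -0.087 -0.19 ] adv 32.53 lat 0.59 yaw -55.85
(-0.5, True) t=25.90 u -0.38 n -1.03 | xf -1.04 yf -0.37 z 3.29 tq [-0.208  0.217  0.035] adv 33.25 lat -1.00 yaw -56.79
```

Run:
```python
from h import *
a=np.radians(-56.15);u=np.array([np.cos(a),np.sin(a)]);c0=np.array([557.0,153.42])
N=c0-95*u
def pose(adv,dy):
    b=np.radians(-56.15+dy);v=np.array([np.cos(b),np.sin(b)])
    return [*(N+v*(95+adv)),26.95],Rz(-56.29+dy)
P,R=pose(31,-.11);arm.movel(P,frame=R,vel=15)
P,R=pose(34.0,-.11);arm.movel(P,frame=R,vel=15)
P,R=pose(34.7,-.11);arm.movel(P,frame=R,vel=6)
rd("seat",u,c0)
arm.hold(.5);rd("seat",u,c0)
s=get_image("side");crop(s,(195,110,315,215),6,"e1")
t=get_image("top");crop(t,(205,140,255,180),12,"e2")
```

```text
seat t=26.94 u -3.17 n -3.14 | xf -4.44 yf 0.43 z 6.42 tq [-0.036  0.687 -0.265] adv 33.67 lat -0.83 yaw -56.43
seat t=27.57 u -3.02 n -3.13 | xf -4.33 yf 0.32 z 6.14 tq [-0.016  0.683 -0.279] adv 33.66 lat -0.84 yaw -56.43
```

View pics/e1.png

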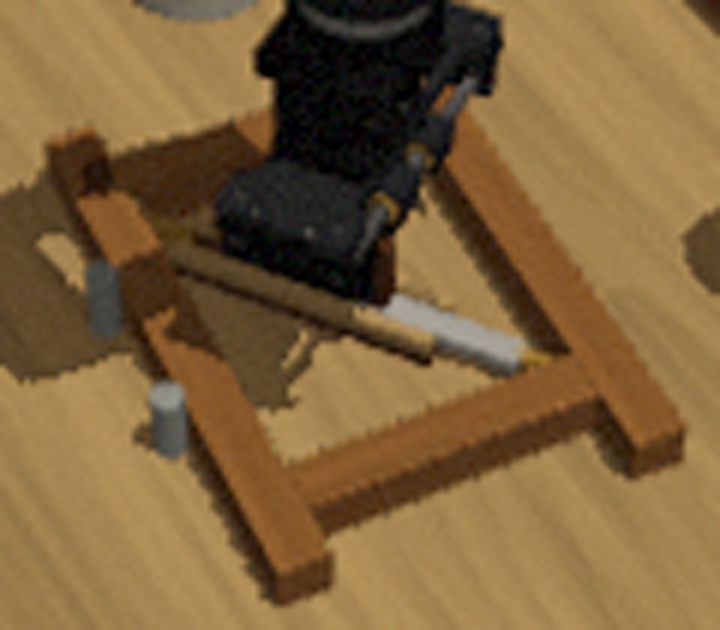

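```bash
cat > d1.py <<'E'
from h import *
a=np.radians(-56.15);u=np.array([np.cos(a),np.sin(a)]);c0=np.array([557.0,153.42])
N=c0-95*u
def go(adv,dy,z=27.05,vel=12):
    b=np.radians(-56.15+dy);v=np.array([np.cos(b),np.sin(b)])
    arm.movel([*(N+v*(95+adv)),z],frame=Rz(-56.29+dy),vel=vel)
E
python3 - <<'E'
from d1 import *
go(32,-.11);rd("ret",u,c0)
go(32,.12);rd(".12",u,c0)
E
```

```text
ret t=28.18 u -0.05 n -3.90 | xf -3.03 yf -2.45 z 5.66 tq [-0.363  0.638 -0.287] adv 31.69 lat -0.81 yaw -56.42
.12 t=28.57 u -0.59 n -3.64 | xf -3.17 yf -1.87 z 5.47 tq [-0.379  0.616 -0.251] adv 31.76 lat -0.28 yaw -56.18
```

Run:
```python
from d1 import *
go(34.2,.12);rd("a",u,c0)
go(34.8,.10,vel=5);rd("b",u,c0)
go(35.0,.06,vel=3);rd("c",u,c0)
arm.hold(.4)
t=get_image("side");crop(t,(195,110,315,215),6,"e3")
```

```text
a t=29.03 u -0.29 n -3.78 | xf -3.09 yf -2.19 z 5.49 tq [-0.402  0.621 -0.272] adv 33.97 lat -0.30 yaw -56.18
b t=29.43 u -1.06 n -3.66 | xf -3.49 yf -1.52 z 5.56 tq [-0.273  0.659 -0.224] adv 34.36 lat -0.28 yaw -56.20
c t=29.82 u -1.77 n -3.16 | xf -3.56 yf -0.65 z 5.68 tq [-0.2    0.646 -0.196] adv 34.35 lat -0.30 yaw -56.23
```

Run:
```python
from d1 import *
go(1.5,0,vel=60);rd("shut",u,c0)
p,f=avg()[:2]
c=p[:2]+XF*3-YF*3
arm.movel([*p[:2]+u*1.0,31],vel=30)
arm.movel([*c,110],vel=150)
u2=unit(FL-NR);yaw=np.degrees(np.arctan2(u2[1],u2[0]));print(yaw)
g=NR+u2*(1.7+98.2)+XF*5+YF*5
arm.goto([*g,110],Rz(yaw))
arm.movel([*g,50],vel=150)
arm.movel([*g,32],vel=50,max_force=6);am("hover")
s=get_image("side");crop(s,(195,110,315,215),5,"q1")
t=get_image("top");crop(t,(150,135,265,225),5,"q2")
```

```text
shut t=31.11 u -1.03 n -3.53 | xf -3.38 yf -1.46 z 4.93 tq [-0.267  0.652 -0.107] adv 1.17 lat -0.09 yaw -56.28
46.57570013336584
hover t=34.88 p [555.17 114.43  32.09] f [ 0.13 -0.08 -4.86] sdp [0.14 0.02 0.17] sdf [0.83 0.34 0.47] yaw 46.57
```

View pics/q1.png

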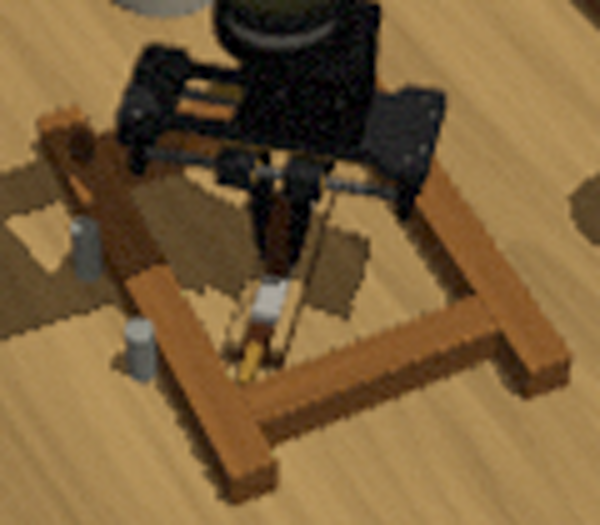

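View pics/q2.png

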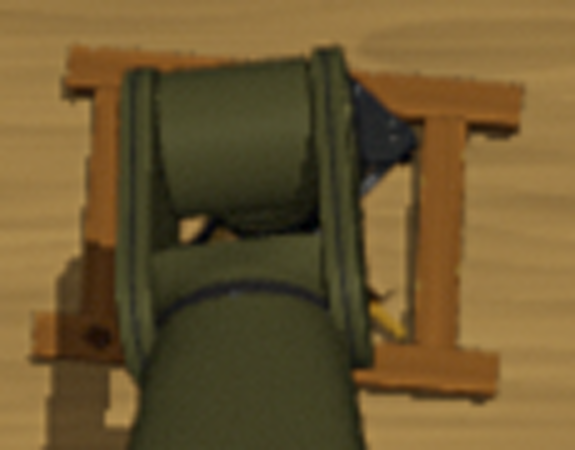

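Run:
```python
from h import *
k=Pr()
p=k.go(k.P0,-XF,9,32,v=14,mf=3.)
c=p[:2]+XF*1.5
arm.movel([*c,32],vel=25)
p=k.go(c,-YF,9,32,v=14,mf=3.)
```

```text
ref t=35.12 p [555.28 114.45  32.29] f [ 0.26 -0.02 -5.33] sdp [0.04 0.01 0.04] sdf [0.44 0.3  0.46] yaw 46.58
hit=True t=35.67 p [550.   115.01  31.19] f [ 5.08  0.4  -2.32] sdp [0.03 0.02 0.14] sdf [0.32 0.45 0.51] yaw 46.65
  moved xf -5.31 yf 0.03 f xf 5.01 yf 0.91 fz -2.32
hit=True t=36.62 p [550.02 108.69  30.56] f [ 3.16  3.26 -0.97] sdp [0.02 0.02 0.07] sdf [0.52 0.28 0.55] yaw 46.53
  moved xf -4.65 yf -6.26 f xf 2.82 yf 3.56 fz -0.97
```

Run:
```python
from h import *
P0=np.array([555.28,114.45])
c=P0-XF*5.0-YF*6.1
r=arm.movel([*c,24.5],vel=10,max_force=4.5);p,f=am(f"down{r}")
d=p[:2]-P0;print(d@XF,d@YF,"f",f[:2]@XF,f[:2]@YF)
s=get_image("side");crop(s,(215,150,275,210),10,"r1")
```

```text
downTrue t=37.12 p [550.04 108.92  27.03] f [-1.04 -0.44  3.67] sdp [0.04 0.04 0.01] sdf [0.3  0.4  0.29] yaw 46.57
-4.650533375642194 -6.0348748999031 f -0.9860526878595496 -0.5476139357489702
```

View pics/r1.png

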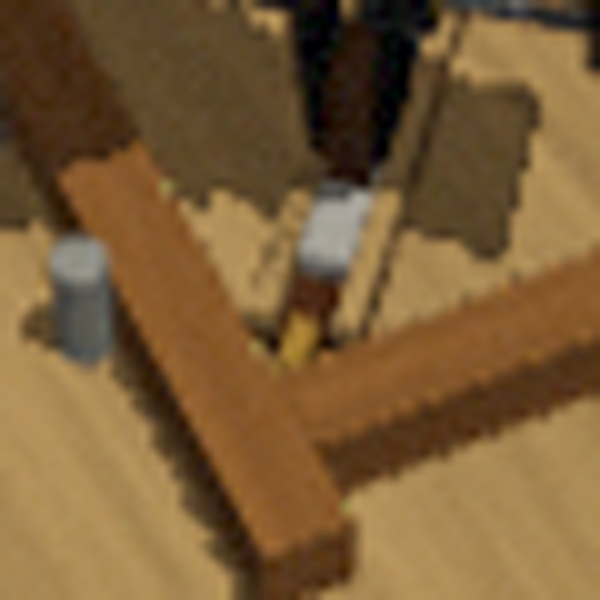

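```bash
cat > d2.py <<'E'
from h import *
P0=np.array([555.28,114.45])
def step(xf,yf,z=27.3,vel=6):
    c=P0+XF*xf+YF*yf;arm.movel([*c,z],vel=vel);p,f=am(f"{xf,yf}",6);d=p[:2]-P0;print("   at %.2f %.2f"%(d@XF,d@YF),"f %.2f %.2f"%(f[:2]@XF,f[:2]@YF));return p
E
python3 - <<'E'
from d2 import *
step(-5.1,-6.1);step(-5.6,-6.2);
E
```

```text
(-5.1, -6.1) t=37.58 p [549.84 108.8   27.06] f [ 3.62  0.23 -1.79] sdp [0.01 0.01 0.01] sdf [0.64 0.47 0.35] yaw 46.57
   at -4.84 -6.17 f 3.58 0.59
(-5.6, -6.2) t=37.92 p [549.52 109.05  27.08] f [ 5.14  1.08 -3.91] sdp [0.02 0.01 0.02] sdf [0.47 0.58 0.37] yaw 46.61
   at -5.18 -5.96 f 5.01 1.60
```

Run:
```python
from d2 import *
step(-5.4,-6.6);p=step(-5.3,-6.3,z=26.95)
```

```text
(-5.4, -6.6) t=38.27 p [549.63 108.92  27.09] f [ 4.91  1.96 -3.63] sdp [0.01 0.02 0.01] sdf [0.5  0.41 0.32] yaw 46.59
   at -5.05 -6.07 f 4.69 2.45
(-5.3, -6.3) t=38.62 p [549.65 108.93  27.05] f [ 4.44  1.56 -1.84] sdp [0.01 0.01 0.01] sdf [0.55 0.33 0.58] yaw 46.57
   at -5.04 -6.06 f 4.26 2.00
```

```bash
cat >> d2.py <<'E'
A2=46.57
a=np.radians(A2);u=np.array([np.cos(a),np.sin(a)]);c0=np.array([549.65,108.93])
N=c0-95*u
def go(adv,dy,z=26.9,vel=12):
    b=np.radians(A2+dy);v=np.array([np.cos(b),np.sin(b)])
    arm.movel([*(N+v*(95+adv)),z],frame=Rz(A2+dy),vel=vel)
E
python3 - <<'E'
from d2 import *
go(0,0,26.8);rd("press",u,c0)
go(20,0,26.8,40);rd("20",u,c0)
go(40,0,26.8,40);rd("40",u,c0)
E
```

```text
press t=39.01 u 2.91 n -0.65 | xf 2.29 yf 1.91 z 0.75 tq [ 0.229 -0.384  0.237] adv 0.04 lat 0.05 yaw 46.57
20 t=39.79 u 0.74 n 1.04 | xf -0.37 yf 1.23 z 5.19 tq [0.204 0.15  0.231] adv 20.35 lat 0.11 yaw 46.58
40 t=40.58 u 0.82 n 1.55 | xf -0.73 yf 1.60 z 5.14 tq [0.256 0.179 0.247] adv 40.17 lat 0.17 yaw 46.57
```

Run:
```python
from d2 import *
go(44,0,26.85,20)
b=c0+u*50
r=arm.movel([*b,26.9],vel=7,max_force=3);rd(r,u,c0)
s=get_image("side");t=get_image("top");crop(s,(195,110,315,215),6,"v1");crop(t,(150,135,265,225),5,"v2")
```

```text
True t=41.52 u -0.63 n 0.00 | xf -0.39 yf -0.50 z 2.45 tq [0.006 0.1   0.208] adv 45.60 lat 0.21 yaw 46.62
```

View pics/v1.png

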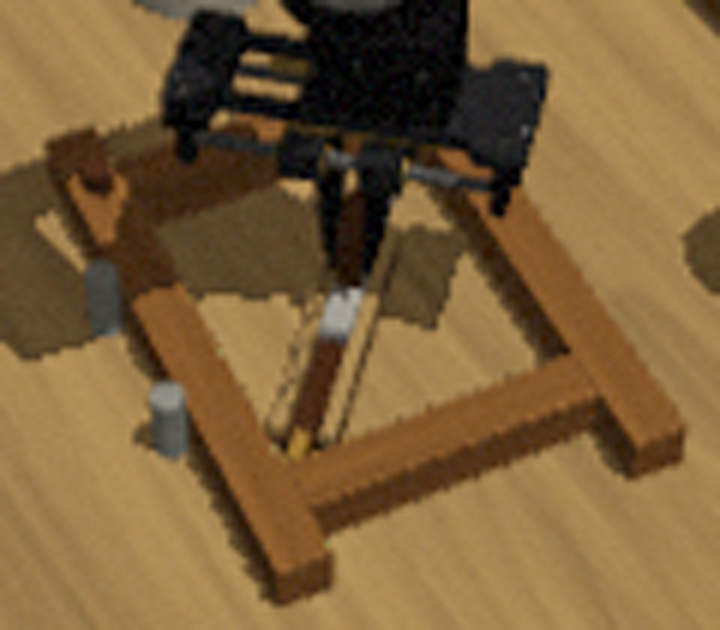

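View pics/v2.png

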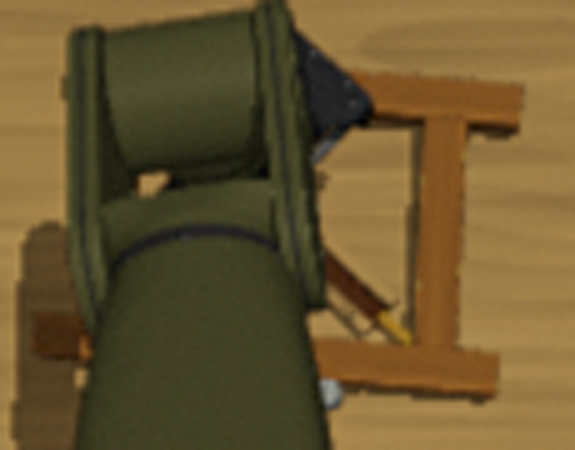

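Run:
```python
from d2 import *
for dy in(-.45,.45):
    go(41.5,0,26.9,20)
    go(41,dy,26.9,12)
    b=np.radians(A2+dy);v=np.array([np.cos(b),np.sin(b)])
    r=arm.movel([*(N+v*(95+49)),26.9],frame=Rz(A2+dy),vel=9,max_force=3);rd((dy,r),u,c0)
```

```text
(-0.45, True) t=42.82 u 0.28 n -0.69 | xf 0.72 yf -0.20 z 2.46 tq [-0.018 -0.083  0.141] adv 42.79 lat -0.98 yaw 46.16
(0.45, True) t=44.02 u 0.14 n 1.83 | xf -1.36 yf 1.23 z 3.19 tq [ 0.339  0.32  -0.015] adv 45.11 lat 0.81 yaw 47.03
```

Run:
```python
from d2 import *
go(42,.1,26.95,20)
go(3,0,27.0,70)
rd("3",u,c0)
r=arm.movel([*(c0-u*2.5),27.15],vel=8,max_force=4.5);rd(r,u,c0)
```

```text
3 t=45.17 u -1.09 n 2.70 | xf -2.80 yf 0.78 z 4.62 tq [0.295 0.567 0.263] adv 2.75 lat 0.07 yaw 46.57
True t=45.78 u 1.05 n -1.97 | xf 2.20 yf -0.37 z 1.54 tq [-0.192 -0.188  0.021] adv 0.12 lat -0.18 yaw 46.59
```

Run:
```python
from d2 import *
go(-.7,0,27.1,6);rd("push",u,c0)
go(-.2,0,26.75,6);rd("press",u,c0)
```

```text
push t=46.24 u 4.90 n -1.78 | xf 4.40 yf 2.80 z -1.33 tq [ 0.319 -0.628  0.107] adv 0.05 lat -0.12 yaw 46.58
press t=46.62 u 2.94 n -1.56 | xf 3.03 yf 1.38 z 1.59 tq [ 0.21  -0.368  0.123] adv 0.08 lat -0.15 yaw 46.57
```

Run:
```python
from d2 import *
go(.1,0,26.65,6);rd("press",u,c0)
go(3,0,26.75,10);rd("3",u,c0)
go(42,.1,26.85,60);rd("42",u,c0)
```

```text
press t=47.01 u 1.46 n -1.19 | xf 1.84 yf 0.43 z 4.33 tq [ 0.039 -0.149  0.118] adv 0.10 lat -0.13 yaw 46.57
3 t=47.58 u -0.14 n -0.97 | xf 0.68 yf -0.71 z 5.38 tq [-0.08  -0.062  0.115] adv 2.72 lat -0.13 yaw 46.57
42 t=48.52 u 0.93 n -2.83 | xf 2.81 yf -0.99 z 4.12 tq [-0.257 -0.352  0.004] adv 41.97 lat -0.03 yaw 46.66
```

Run:
```python
from d2 import *
go(42,.30,26.9,12);rd(".30",u,c0)
```

```text
.30 t=48.90 u 0.59 n -4.39 | xf 3.84 yf -2.21 z 3.54 tq [-0.522 -0.539 -0.041] adv 41.92 lat 0.39 yaw 46.87
```

Run:
```python
from d2 import *
go(45.2,.24,26.9,12);rd("a",u,c0)
go(46.0,.18,26.9,5);rd("b",u,c0)
go(46.4,.14,26.9,4);rd("c",u,c0)
```

```text
a t=49.45 u -0.38 n -5.07 | xf 3.79 yf -3.39 z 3.64 tq [-0.712 -0.571  0.022] adv 45.33 lat 0.41 yaw 46.82
b t=49.90 u -1.17 n -4.58 | xf 2.91 yf -3.72 z 5.10 tq [-0.762 -0.423  0.065] adv 45.88 lat 0.41 yaw 46.77
c t=50.28 u -3.07 n -4.22 | xf 1.47 yf -5.01 z 6.29 tq [-0.826 -0.268  0.12 ] adv 45.92 lat 0.41 yaw 46.74
```

Run:
```python
from d2 import *
for dy in(.0,-.12):
    go(46.4,dy,26.9,4);rd(dy,u,c0)
```

```text
0.0 t=50.67 u -3.14 n -2.90 | xf 0.38 yf -4.25 z 6.69 tq [-0.683 -0.164  0.254] adv 45.91 lat 0.39 yaw 46.62
-0.12 t=51.05 u -2.77 n -2.58 | xf 0.35 yf -3.77 z 7.35 tq [-0.586 -0.034  0.336] adv 45.92 lat 0.38 yaw 46.52
```

Run:
```python
from d2 import *
n=np.array([-u[1],u[0]])
def pz(adv,lat,yaw,z,vel=4): arm.movel([*(c0+u*adv+n*lat),z],frame=Rz(yaw),vel=vel)
pz(46.3,-.5,46.68,26.9);rd("relax",u,c0)
pz(46.2,-.7,46.72,26.95);rd("relax",u,c0)
```

```text
relax t=51.43 u -2.43 n -1.37 | xf -0.40 yf -2.76 z 7.27 tq [-0.518 -0.03   0.154] adv 45.91 lat 0.36 yaw 46.71
relax t=51.82 u -1.76 n -1.21 | xf -0.11 yf -2.13 z 6.99 tq [-0.41  -0.002  0.119] adv 45.91 lat 0.35 yaw 46.74
```

Run:
```python
from d2 import *
n=np.array([-u[1],u[0]])
arm.movel([*(c0+u*46.15-n*.8),27.15],vel=3);p,f,q=rd("pre",u,c0)
arm.move_gripper(0.4);p,f,q=rd("open",u,c0)
arm.movel([p[0],p[1],150],vel=120)
arm.movel([430,-60,260],vel=200)
st()
s=get_image("side");t=get_image("top");crop(s,(195,110,315,215),6,"z1");crop(t,(150,135,265,225),6,"z2")
```

```text
pre t=52.20 u -1.46 n -0.94 | xf -0.15 yf -1.73 z 5.99 tq [-0.37  -0.096  0.115] adv 45.90 lat 0.34 yaw 46.74
open t=52.98 u -0.31 n 0.00 | xf -0.19 yf -0.24 z -0.03 tq [ 0.068  0.071 -0.003] adv 46.15 lat -0.79 yaw 46.71
 t=55.68 p [430.03 -59.52 259.36] yaw 46.76 f [ 0.38 -0.15 -0.93] gap 0.403
```

View pics/z1.png

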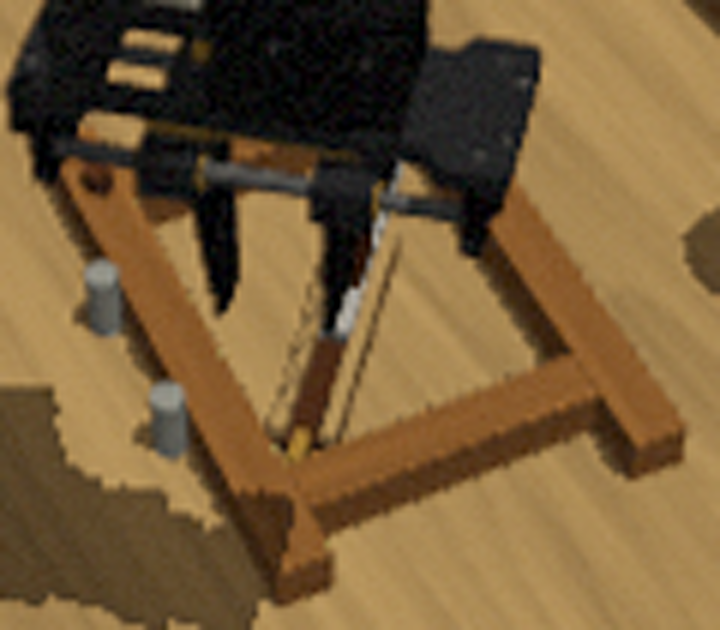

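View pics/z2.png

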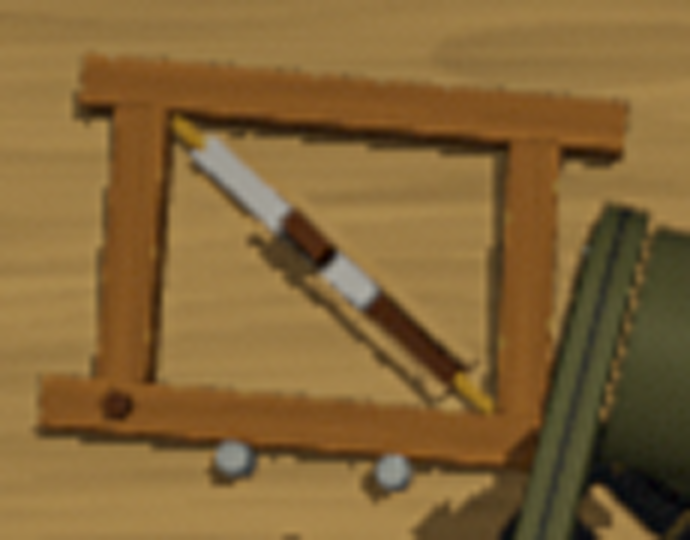

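Run:
```python
from d2 import *
arm.movel([400,-250,260],vel=250);st()
s=get_image("side");t=get_image("top")
crop(s,(235,120,285,160),14,"w1");crop(t,(170,145,200,170),20,"w2");crop(t,(215,190,245,215),20,"w3")
crop(s,(195,110,315,215),6,"w4",[*proj(s,[[*FL,30],[*NR,30],[*FL,0],[*NR,0]])])
```

```text
Traceback (most recent call last):
bench.MotionError: the arm cannot follow that straight line within its joint ranges
```

Run:
```python
from d2 import *
arm.goto([400,-250,280],Rz(0));st()
s=get_image("side");t=get_image("top")
crop(s,(235,120,285,160),14,"w1");crop(t,(170,145,200,170),20,"w2");crop(t,(215,190,245,215),20,"w3")
crop(s,(195,110,315,215),6,"w4")
```

```text
t=56.58 p [ 400.19 -249.3   279.58] yaw 0.09 f [-0.16  0.3   0.19] gap 0.397
```

View pics/w1.png

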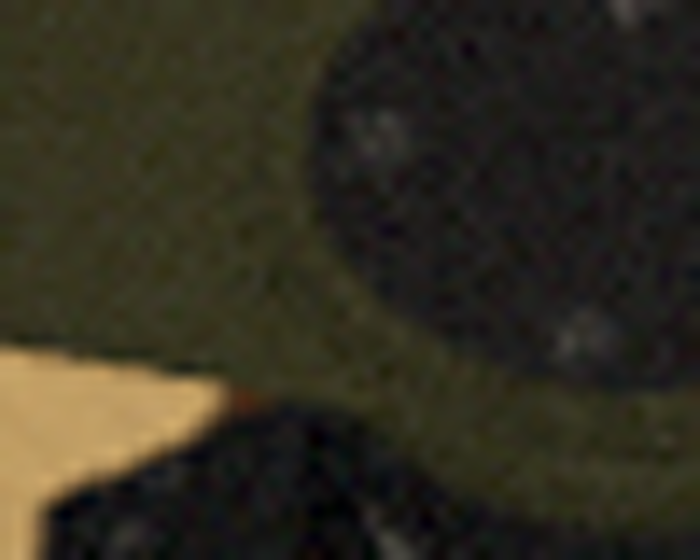

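View pics/w2.png

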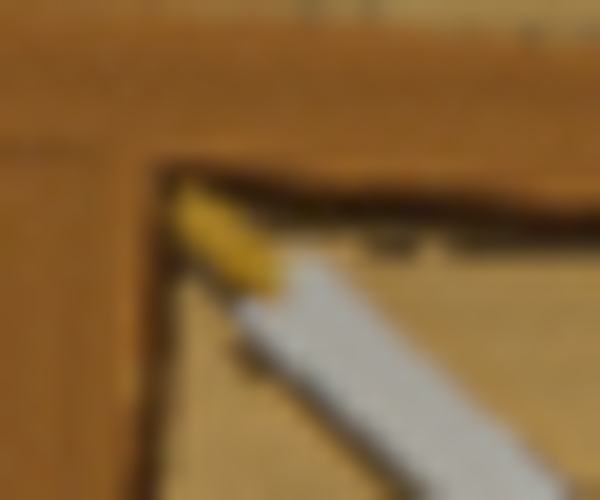

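View pics/w4.png

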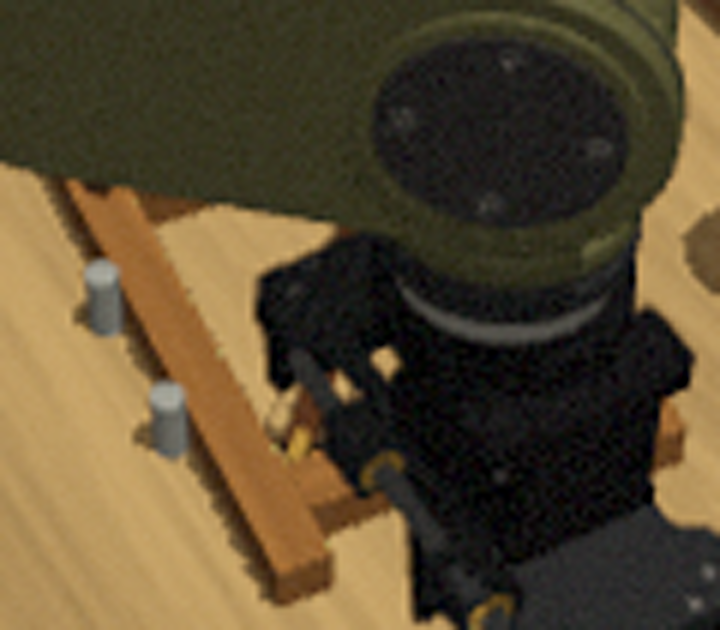

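Run:
```python
from d2 import *
arm.move_j([66.371,7.093,94.555,0,78.352,-4.733]);st()
s=get_image("side");t=get_image("top")
T=c0+u*(45.9+114.75);n=np.array([-u[1],u[0]]);S=c0-u*98.2
T=NR+unit(FL-NR)*(262.-1.7)
crop(s,(235,120,285,160),14,"x1");crop(t,(170,145,200,170),20,"x2");crop(s,(195,110,315,215),6,"x4")
crop(s,(225,165,265,200),16,"x3")
```

```text
t=59.78 p [211.31 614.66 214.81] yaw -18.96 f [ 0.46 -0.1  -0.1 ] gap 0.401
```

View pics/x1.png

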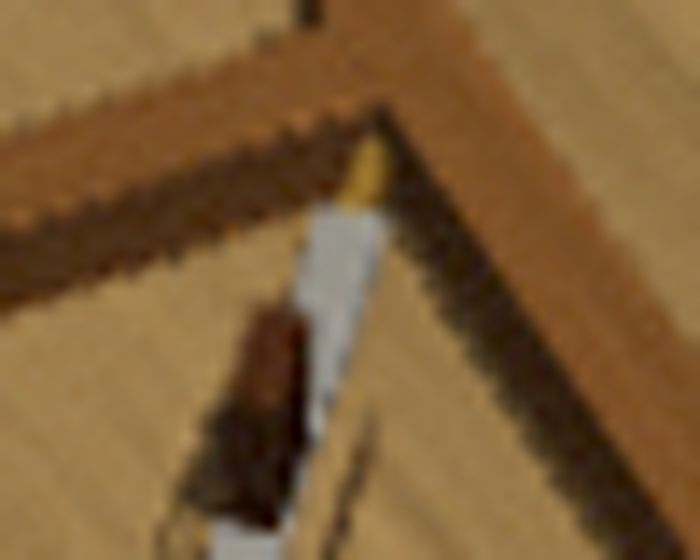

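View pics/x4.png

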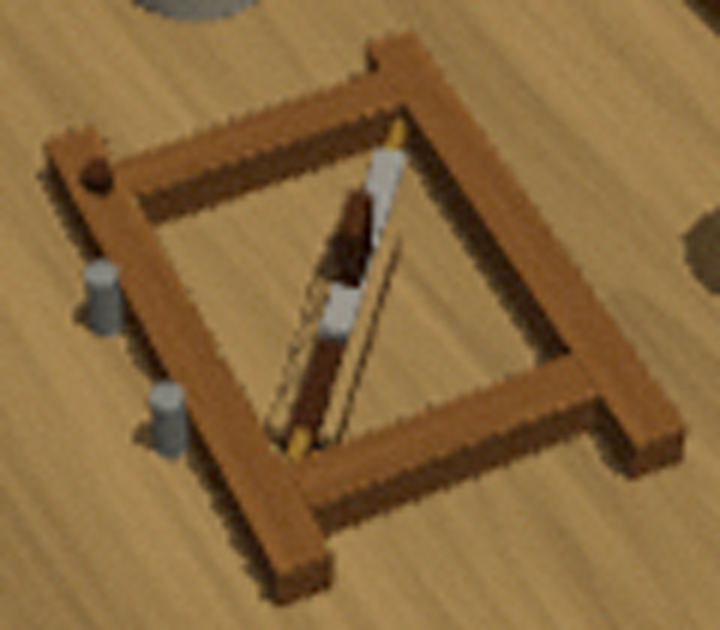

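Both views (side about (262,130), top about (179,155)) show the tongue tip in the far-left corner. The stock nose is in the near-right corner, and nothing else in view has moved.

```bash
python3 -c "
from bench import order
print(order.sign_off())"
```

```text
the job is handed in; nothing more can be done
None
```

I measured both diagonals in the order asked and left the rule lying in the longer one, let go. I handed the job in at about 60 s, with the arm back at its start pose.

| Diagonal | Tongue reading |
|---|---|
| Dowel corner to far-right | about 34.4 mm |
| Other near corner to far-left | about 45.9 mm (the longer) |

The frame is out of square. The readings differ by about 11.5 mm, which means the sides lean about 7 mm toward +y; the camera fit gave about 8 mm.

- **Seating:** At each far corner I backed the tongue off, turned the rule slightly each way and drew it out again. The contacts showed one corner touching both the rail and the side, and I seated the tip there to within about 0.1 mm. Before the second reading I pushed the stock back again and it was blocked by both walls, so it had not slipped.
- **Force on the frame:** The settled forces I read against it were about 5 N or less, but I did not record brief peaks.
- **Readings against the fit:** The camera fit predicted 33.6 and 46.0 mm. The first reading differs from it by 0.8 mm, the second by 0.1 mm.
- **After letting go:** I could only check by camera (about 3 mm per pixel). Both views show both tips in their corners and nothing else disturbed.

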